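# Latch the drilling jig and hold its spring carriage at the mark

### The job

Get the drilling jig ready for the drill: first swing the hinged keeper bar down across the wooden block until it lies level, fully home in its fork. Then take the upright post of the spring-loaded carriage, pull the carriage out until its pointer lines up with the brass mark, and keep holding it there: the program finishes while still holding, since the spring pulls the carriage back if it is let go. Leave the block lying in the jig and the other things on the bench where they are.

Things in the scene. Friction and masses are not known exactly. Their poses are not given: they have to be found in the camera images.
- jig: drilling jig fixed to the bench: aluminium base plate 260 x 144 x 12 mm, two lengthwise rails. Origin on the bench under its middle, x along the rails away from the robot, y left, z up. The keeper bar's fork (catch), 54 mm high, stands at x = 75, y = -58 mm. A spring carriage (plate 66 x 84 mm, top at 46 mm) bridges the rails in front of the bar and pulls out along the jig's -x.
- keeper (a joint): swing of the keeper bar, rad: 0 = closed, level in the fork (end stop), grows as the free end lifts, 1.57 = upright; starts open between 0.9 and 1.4. The hinge is stiff and the bar stays where it is left; about 3 N at its grip moves it.
- keeper_hinge (a point): point on the hinge axis of the keeper bar (the axis is parallel to the jig's x), at the jig's left, 45 mm above the bench. Closed, the bar points from here along the jig's -y.
- keeper_grip (a point): middle of the black grip at the keeper bar's free end, 163 mm from the hinge axis; the grip is 16 mm wide along the jig's x, 13 mm thick, 62 mm long, ending 21 mm beyond this point. Closed, this point is 45 mm above the bench beside the base plate. Pinched across its width, the bar can turn between the pads.
- carriage: spring carriage: steel plate 66 x 84 mm across the rails with a brass bush, the pointer and the pull post. Origin at bench level under the plate's centre, axes as the jig's; home at x = -30 mm in the jig's frame, pulled along the jig's -x, stop at 65 mm of travel. The return spring needs about 4 N at home and 10 N at 50 mm.
- post_grip (a point): grip point on the axis of the carriage's black upright round post, 22 mm in diameter, rising from the plate's top (46 mm above the bench) to 100 mm; this point is 80 mm above the bench and moves with the carriage.
- pointer_tip (a point): tip of the small pointer, 4 mm wide, on the right side of the carriage, 42 mm above the bench; at home it is at x = -20 mm in the jig's frame.
- mark_edge (a point): top of the upright brass blade (3 mm thick) of the mark, a brass clip on the right edge of the base plate, 42 mm above the bench; axes as the jig's. It is 25 to 50 mm from the pointer towards the jig's -x; the carriage is at the mark when pointer tip and this point have the same x in the jig's frame.
- workpiece: wooden block 160 x 50 x 22 mm lying lengthwise between the jig's rails, under the carriage and the keeper bar; origin at the centre of its underside. To be left alone.
- battery: loose drill battery, black and red, 68 x 100 x 58 mm, left of the jig. To be left alone; origin at the centre of its underside.
- screwdriver: loose blue screwdriver 187 mm long, right of the jig. To be left alone; origin at the centre of its underside.
- pencil: loose pencil 175 mm long, close to the jig's left side. To be left alone; origin at the centre of its underside.
- wrench: loose steel wrench 217 mm long, at the right. To be left alone; origin at the centre of its underside.
- screw_box: loose cardboard box 61 x 90 x 50 mm at the right. To be left alone; origin at the centre of its underside.

How it is judged:
On the way, in this order (a step that is already met when the one before it is completed fails the run):
1. the keeper bar lies closed in its fork, the carriage still home (value of joint keeper below 0.06 rad and x of pointer_tip in the frame of jig above -0.032 m), for 0.2 s.
2. the carriage is held by its post with the pointer at the mark (x of pointer_tip in the frame of mark_edge between -0.005 and 0.005 m and contact force between the fingers and carriage above 2 N and value of joint keeper below 0.06 rad and horizontal distance between the grasp point and post_grip below 0.035 m), for 0.3 s.
At the end, for the whole second after the job is handed in: The keeper bar is closed (within 0.06 rad of level) and the carriage is held still by the fingers on its post (TCP within 35 mm of the post's axis, over 2 N), pointer within 5 mm of the mark along the rails; the block lies in the jig and nothing else was moved (all of step 2 and linear speed of carriage below 0.01 m/s and contact force between workpiece and carriage below 0.5 N and z of workpiece in the frame of jig between 0.008 and 0.018 m); the arm keeps its last pose, push and grip.
It fails at once if the carriage is pulled out while the keeper bar is open (x of pointer_tip in the frame of jig below -0.035 m and value of joint keeper above 0.15 rad).
It fails at once if the block is shifted in the jig (distance of workpiece from where it was at the start of the episode above 0.02 m).
It fails at once if a bystander is disturbed (distance of any of battery, screwdriver, pencil, wrench, screw_box from where it was at the start of the episode above 0.03 m).
It also fails if it takes over 40 s, if anything falls off the work surface, if the arm or the gripper's body presses on something with over 40 N, if the wrist force passes 120 N, or if a joint passes its speed limit or range.

### The arm

A 6-joint arm with a two-finger parallel gripper is mounted at the origin on a cart in front of the work surface, level with it; the furniture and walls round the work are solid. World frame = base frame: x ahead of the robot, y to its left, z up, the work surface at z = 0. Lengths are in m, angles in rad, forces in N, time in s.
With the tool pointing down it reaches from about 0.35 to 0.875 m from the base axis. Payload 4.2 kg.
Tool frame: the origin (TCP) lies between the finger pads, 19 mm behind the fingertips; this is the grasp point; z points along the fingers, y is the line along which they close (so a half turn about z gives the same grasp; the last joint's range is limited). The gripper opens to 87 mm and grips with 3 to 60 N. Pads are 19 mm wide; open, the fingers measure 117 mm over their backs; the gripper's body (75 mm by 190 mm) begins 51 mm behind the grasp point.
Start: joints at [0.259, 0.385, 0.008, 0, -1.194, -0.259], TCP at [0.625, 0, 0.241] pointing down, gripper open.
Joint ranges: [-3.14, 3.14], [-1.21, 2.06], [-1.07, 1.41], [-3.16, 2.05], [-2.99, -0.16], [-3.1, 3.1]. Speed limits (rad/s): [2.79, 2.79, 3.14, 3.14, 3.14, 3.14].

### API

Orientations are given as a rotation vector (axis times angle).
In Python, from cell import r gives the robot as it stands.
- The arm moves only by the tool play_rows, never from a script. Its arguments are lists of equal length, an entry for each row: "rot": the turn, a rotation vector about the tool's x, y, z in units of 5 degrees (1.0 is 5 degrees), a list of three; "dp": the shift along the tool's x, y, z in units of 30 mm (1.0 is 30 mm), a list of three; "grip": the opening in per cent of the stroke, from 0 (shut) to 100 (fully open). In form: {"rot": [[rx, ry, rz], ...], "dp": [[x, y, z], ...], "grip": [grip, ...]}. A call has 1 to 5 rows; each row shifts and turns the commanded pose from where the row before left it, along the tool's axes as they then stand; what a row does not reach is not made up. A row lasts 1/12 s, in which the tool goes at most 41.7 mm and 7.16 degrees, less where a joint would pass 70% of its speed; a pose out of reach is approached as far as the arm can. A call is refused whole if a number of a shift passes 1 or a number of a turn 1, either way. A call with a gripper value outside its range is refused whole. The fingers move at their own pace and stop on an object; the grip force is fixed at half the most. Time passes only in rows, so rows that do not move let the fingers close. It gives the time, the measured TCP pose, the force, the opening and the grip force at its end, in the units of the state.
- r.state(): the state, without advancing time (a new reading comes with each control period).
- r.get_image(name): name is "scene" or "side" or "wrist"; returns a dict with "frame" (480x640x3 uint8, red, green, blue), "intrinsics" (3x3 intrinsics, pixels), "view" (4x4, takes a point from world to camera coordinates). Camera axes: x right, y down, z forward; pixel columns grow to the right and rows downward; lengths in m; the calibration is good to about 2 mm. A picture is of the moment at which its call begins. There is no depth.
- r.sign_off(): hands the job in; it is judged then, once.
The state is a dict: "time": time; "joint_pos": joint angles; "joint_vel": joint speeds; "joint_efforts": joint torques, N m; "ee_pos": TCP position; "tool_rot": TCP orientation; "ft_force": force on the tool from outside, world axes, zero at the start; "ft_torque": the same for the moment, N m; "opening": finger opening in m; "finger_force": force on a finger pad.
Only numpy, scipy, OpenCV 4.12 (cv2) and the standard library are available. Lean on these libraries where they do the work, as an engineer would, in place of code of your own. Each camera call takes 0.05 s, during which the arm holds its last target. There are 200 camera calls.

## Working session

There is one attempt and no reset: what is moved stays moved. The work goes in short steps, Python scripts to look and compute and a tool call to move; the robot and the scene stay as the last step left them, time stands still between calls to the robot, and variables do not carry over. Pictures are saved under pics/ and viewed, at most 10 in all, crops included, and the job is handed in when it is done.

Besides the shell and the picture viewer there is one more tool, called by a JSON object that holds its "method" and its "body", one argument or row to a line. play_rows: Moves the arm, as the interface text tells. Its arguments: {"type":"object","properties":{"rot":{"type":"array"},"dp":{"type":"array"},"grip":{"type":"array"}},"required":["rot","dp","grip"]}

```bash
mkdir -p pics
cat > h.py <<'E'
import numpy as np, cv2, json
from cell import r
def snap(n,f):
    d=r.get_image(n); cv2.imwrite(f'pics/{f}.png',cv2.cvtColor(np.array(d['frame']),cv2.COLOR_RGB2BGR))
    np.savez(f'pics/{f}.npz',K=d['intrinsics'],V=d['view'])
def ray(f,u,v):
    d=np.load(f'pics/{f}.npz');K,V=d['K'],d['V'];R=V[:3,:3];c=-R.T@V[:3,3]
    return c,R.T@np.linalg.solve(K,[u,v,1.])
def onz(f,u,v,z):
    c,d=ray(f,u,v);return c+d*(z-c[2])/d[2]
def proj(f,p):
    d=np.load(f'pics/{f}.npz');q=d['K']@(d['V'][:3,:3]@np.array(p)+d['V'][:3,3]);return q[:2]/q[2]
def tri(obs):
    A=np.zeros((3,3));b=np.zeros(3)
    for o in obs:
        c,d=ray(*o);d/=np.linalg.norm(d);P=np.eye(3)-np.outer(d,d);A+=P;b+=P@c
    return np.linalg.solve(A,b)
E
python3 - <<'E'
from h import *
for n in ['scene','side','wrist']:
    snap(n,n+'0'); c,d=ray(n+'0',320,240); print(n,c,d)
print(r.state())
E
```

```text
scene [0.24137443 0.63041402 0.99212874] [ 0.28277142 -0.60257717 -0.7463925 ]
side [ 0.5282904  -1.09848765  0.58516421] [ 0.04035601  0.88982384 -0.45499315]
wrist [ 0.62532185 -0.08456931  0.3843798 ] [-0.01165451  0.29913381 -0.95418665]
{'time': 0.15, 'joint_pos': array([ 2.58607206e-01,  3.85384770e-01,  6.95625852e-03, -3.54073745e-04,
       -1.19395096e+00, -2.58603461e-01]), 'joint_vel': array([ 0.00026505, -0.0020896 ,  0.00419853,  0.00251757,  0.00039404,
       -0.0014662 ]), 'joint_efforts': array([ 3.86667998e-04, -3.91052306e+01,  1.87588084e+01,  4.22235444e+00,
        1.23758311e-02, -1.38926293e-04]), 'ee_pos': array([6.24597312e-01, 2.66033802e-05, 2.40414072e-01]), 'tool_rot': array([ 2.22044967e+00, -2.22073126e+00, -1.69652273e-03]), 'ft_force': array([ 0.1761957 ,  0.04494076, -0.06908671]), 'ft_torque': array([ 0.0170391 ,  0.04327154, -0.03447135]), 'finger_force': 0.0, 'opening': 0.08728381123273786}
```

View pics/scene0.png

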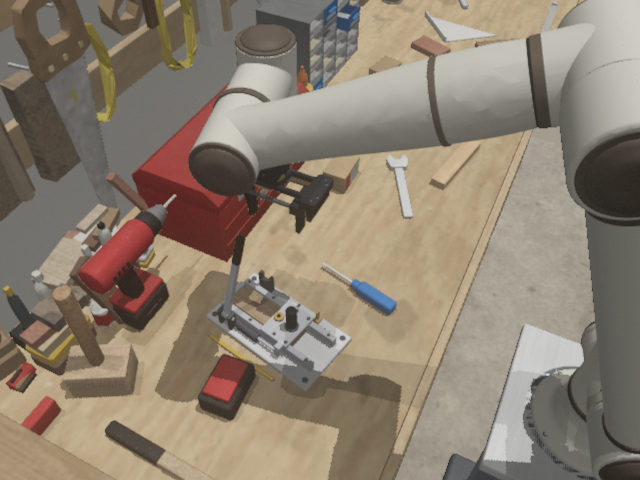

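View pics/side0.png

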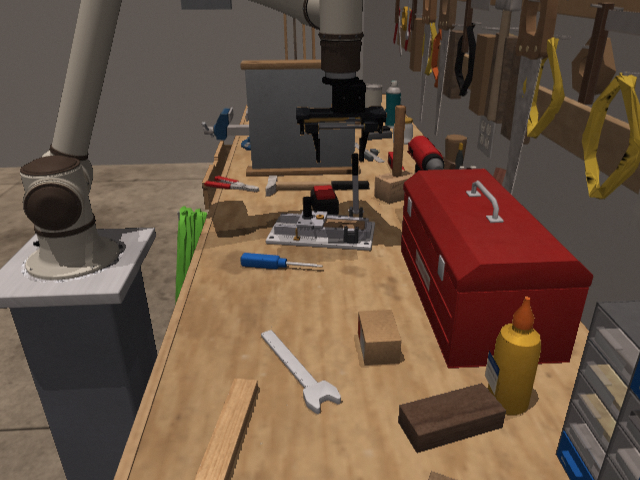

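View pics/wrist0.png

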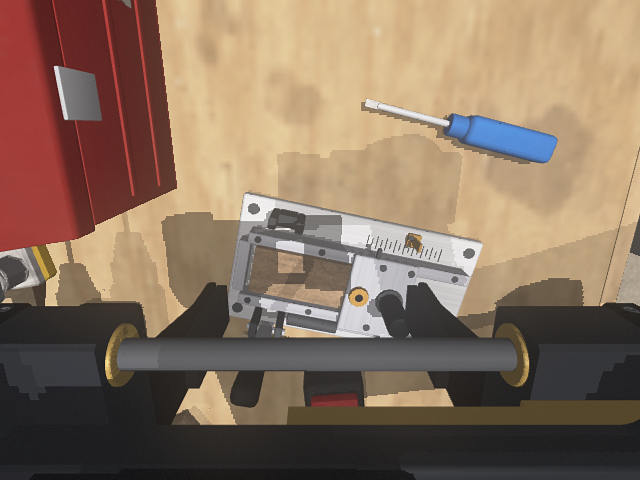

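The scene shows the jig at about (280,330), the keeper bar standing up to (238,240), and the post at (291,318). In the wrist view the jig's right plate edge runs (245,193) to (482,241), with the brass mark at (413,241). I'll enlarge both.

Run:
```python
import cv2
a=cv2.imread('pics/scene0.png')[228:394,195:360];cv2.imwrite('pics/sc1.png',cv2.resize(a,None,fx=3.6,fy=3.6,interpolation=2))
a=cv2.imread('pics/wrist0.png')[180:410,225:490];cv2.imwrite('pics/wc1.png',cv2.resize(a,None,fx=2.6,fy=2.6,interpolation=2)[:600])
```

```text
(no output)
```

View pics/sc1.png

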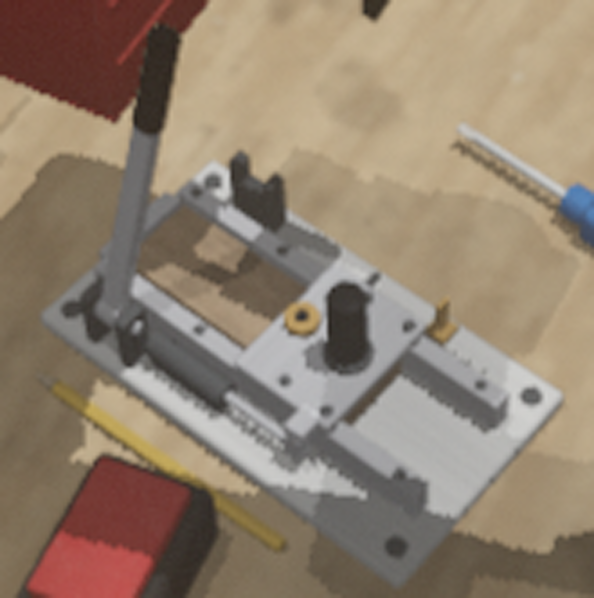

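View pics/wc1.png

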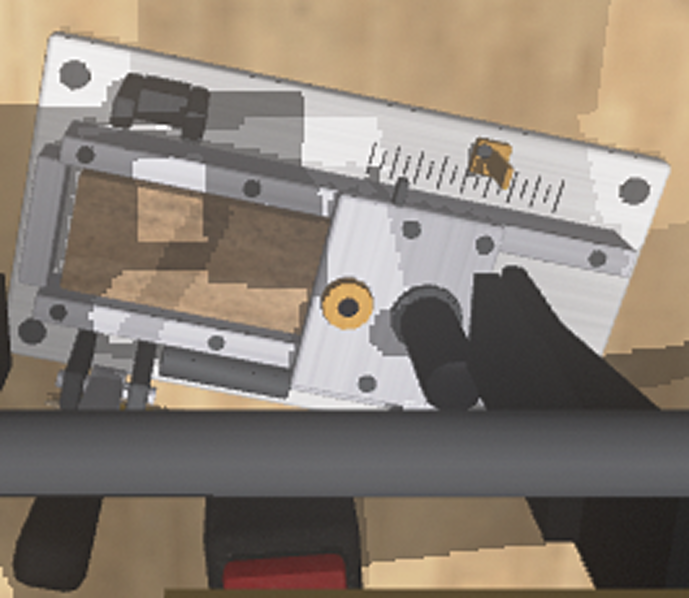

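```bash
cat > fit.py <<'E'
from h import *
from scipy.optimize import least_squares
S=lambda u,v:('scene0',195+u/3.6,228+v/3.6)
W=lambda u,v:('wrist0',225+u/2.6,180+v/2.6)
obs=[(S(45,318),(.13,.072,.012)),(S(400,585),(-.13,.072,.012)),(S(562,397),(-.13,-.072,.012)),(S(212,163),(.13,-.072,.012)),
(W(52,33),(.13,-.072,.012)),(W(668,162),(-.13,-.072,.012))]
def T(p,q):
    c,s=np.cos(p[2]),np.sin(p[2]);return np.array([p[0]+c*q[0]-s*q[1],p[1]+s*q[0]+c*q[1],q[2]])
f=lambda p:np.concatenate([proj(o[0],T(p,q))-o[1:] for o,q in obs])
s=least_squares(f,[.6,.05,0]);p=s.x
def J(w):
    c,s=np.cos(p[2]),np.sin(p[2]);d=np.array(w)-[p[0],p[1],0];return np.array([c*d[0]+s*d[1],-s*d[0]+c*d[1],d[2]])
E
python3 - <<'E'
from fit import *
print(p,np.degrees(p[2]),s.fun.reshape(-1,2).round(1).tolist())
print('post top S',J(onz(*S(349,291),.1)),'W',J(onz(*W(457,390),.1)))
print('mark tip S',J(onz(*S(444,300),.042)))
for uv in [(492,145),(480,150),(498,180)]:print('W',uv,J(onz(*W(*uv),.042)))
print('pointer W',J(onz(*W(402,185),.042)),'S',J(onz(*S(375,277),.042)))
t=tri([S(165,30),('side0',355,153)]);print('tip',t,J(t))
print('hinge S',J(onz(*S(115,305),.045)))
import itertools
for q in [(-.02,-.055,.042),(-.05,0,.1),(.075,.105,.045),(.075,.09,.045)]:
    print(q,(proj('scene0',T(p,q))-[195,228])*3.6,(proj('wrist0',T(p,q))-[225,180])*2.6,proj('side0',T(p,q)))
E
```

```text
[ 0.58692978  0.08031027 -0.21007361] -12.036331214635444 [[-1.8, -1.6], [0.1, -1.4], [1.5, -1.9], [0.3, -2.2], [-1.4, 1.2], [2.7, 2.0]]
post top S [-0.03670276 -0.0015889   0.1       ] W [-0.0372668  -0.00044243  0.1       ]
mark tip S [-0.05374395 -0.05984165  0.042     ]
W (492, 145) [-0.04348303 -0.07255273  0.042     ]
W (480, 150) [-0.03963641 -0.06972612  0.042     ]
W (498, 180) [-0.04970026 -0.05970169  0.042     ]
pointer W [-0.01458735 -0.05015636  0.042     ] S [-0.01479212 -0.04807109  0.042     ]
tip [0.66488416 0.06072332 0.21749053] [ 0.0803251  -0.00290036  0.21749053]
hinge S [0.08162172 0.05594876 0.045     ]
(-0.02, -0.055, 0.042) [390.33212814 273.81594549] [419.13414559 176.0004884 ] [310.1255887  227.75729681]
(-0.05, 0, 0.1) [367.00339348 306.50221234] [492.72206849 397.98861801] [301.63481199 196.39490426]
(0.075, 0.105, 0.045) [ 58.84570418 371.65128215] [ 99.98259529 487.73093313] [355.60675316 203.13164014]
(0.075, 0.09, 0.045) [ 79.04116399 352.9260504 ] [106.03091581 457.61657381] [355.05464444 205.32716732]
```

```bash
cat >> fit.py <<'E'
p=p+.0055*np.array([np.cos(p[2]),np.sin(p[2]),0])
E
python3 - <<'E'
from fit import *
print(J(r.state()['ee_pos']))
t=tri([S(165,30),('side0',355,153)]);print('tip',J(t))
for z in (0,.1,.2):print(z,[J(onz('wrist0',*q,z)).round(3).tolist() for q in [(175,185),(155,0),(95,233)]])
for q in [(433,350),(402,200),(402,240)]:print([J(onz('side0',*q,z)).round(3).tolist() for z in(0,.1,.15)])
E
```

```text
[ 0.04808114 -0.07066379  0.24041407]
tip [ 0.0748251  -0.00290036  0.21749053]
0 [[0.198, -0.064, 0.0], [0.232, -0.229, 0.0], [0.278, 0.007, 0.0]]
0.1 [[0.164, -0.087, 0.1], [0.189, -0.209, 0.1], [0.223, -0.035, 0.1]]
0.2 [[0.13, -0.11, 0.2], [0.146, -0.189, 0.2], [0.168, -0.076, 0.2]]
[[0.259, -0.427, 0.0], [0.246, -0.553, 0.1], [0.239, -0.616, 0.15]]
[[0.193, 0.253, 0.0], [0.191, 0.01, 0.1], [0.19, -0.111, 0.15]]
[[0.197, -0.007, 0.0], [0.195, -0.205, 0.1], [0.194, -0.304, 0.15]]
```

{"method": "play_rows", "body": {
  "rot": [
    [0,0,1],
    [0,0,1],
    [0,0,0.4]
  ],
  "dp": [
    [0,0,-0.6],
    [0,0,-0.6],
    [0,0,0]
  ],
  "grip": [0,0,0]
}}

```text
time: 0.4
ee_pos: [0.6266, -0.0001, 0.2809]
tool_rot: [-1.97, 2.441, -0.006]
ft_force: [0.7, -0.5, 0.7]
opening: 0.0742
finger_force: 0.0
```

{"method": "play_rows", "body": {
  "rot": [
    [0,0,0],
    [0,0,0],
    [0,0,0],
    [0,0,0],
    [0,0,0]
  ],
  "dp": [
    [-0.9,-0.2,0],
    [-0.9,-0.2,0],
    [-0.9,-0.2,0],
    [-0.9,-0.1,0],
    [-0.7,0,0]
  ],
  "grip": [0,0,0,0,0]
}}

```text
time: 0.82
ee_pos: [0.6729, 0.1235, 0.2762]
tool_rot: [1.977, -2.44, -0.001]
ft_force: [-0.0, -0.7, -0.8]
opening: 0.0416
finger_force: 0.0
```

{"method": "play_rows", "body": {
  "rot": [
    [0,0,0],
    [0,0,0],
    [0,0,0],
    [0,0,0],
    [0,0,0]
  ],
  "dp": [
    [0,0,0.8],
    [0,0,0.8],
    [0,0,0.8],
    [0,0,0.6],
    [0,0,0]
  ],
  "grip": [0,0,0,0,0]
}}

```text
time: 1.23
ee_pos: [0.6695, 0.1213, 0.1815]
tool_rot: [1.97, -2.435, -0.007]
ft_force: [-0.8, 0.2, -0.2]
opening: 0.0083
finger_force: 0.0
```

Run:
```python
from fit import *
print(J(r.state()['ee_pos']),r.state()['ft_force'],r.state()['opening'])
for n in['scene','side']:snap(n,n+'1')
a=cv2.imread('pics/scene1.png')[190:390,190:360];b=cv2.imread('pics/side1.png')[120:255,250:400]
a=cv2.resize(a,(408,480),interpolation=2);b=cv2.resize(b,(390,351),interpolation=2)
c=np.zeros((480,798,3),np.uint8);c[:,:408]=a;c[:351,408:]=b;cv2.imwrite('pics/m1.png',c)
```

```text
[0.06672419 0.05735467 0.18154132] [-0.82517262  0.2264935  -0.24141592] 0.008330692787911875
```

View pics/m1.png

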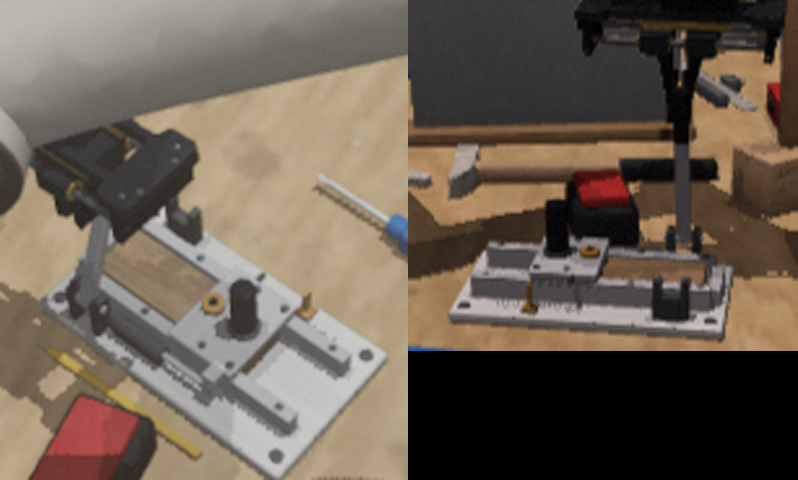

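The fingers are behind the bar and lined up with it: in the side crop they are at column 680, right over the bar. Next I push the bar over.

{"method": "play_rows", "body": {
  "rot": [
    [0,0,0],
    [0,0,0],
    [0,0,0],
    [0,0,0],
    [0,0,0]
  ],
  "dp": [
    [0.8,-0.1,0],
    [0.7,0,0.1],
    [0.7,0,0.3],
    [0.5,0,0.4],
    [0.4,0,0.4]
  ],
  "grip": [0,0,0,0,0]
}}

```text
time: 1.75
ee_pos: [0.6575, 0.0293, 0.1543]
tool_rot: [-1.973, 2.438, -0.005]
ft_force: [-0.1, 0.9, -0.2]
opening: 0.0006
finger_force: 0.4
```

```bash
python3 -c "
from fit import *
s=r.state();print(J(s['ee_pos']),s['ft_force'])"
```

```text
[ 0.07418393 -0.03521585  0.1542904 ] [-0.14551534  0.92068965 -0.201694  ]
```

{"method": "play_rows", "body": {
  "rot": [
    [0,0,0],
    [0,0,0],
    [0,0,0],
    [0,0,0],
    [0,0,0]
  ],
  "dp": [
    [0.4,0,0.6],
    [0.4,0,0.6],
    [0.4,0,0.5],
    [0.3,0,0.4],
    [0.2,0,0.3]
  ],
  "grip": [0,0,0,0,0]
}}

```text
time: 2.17
ee_pos: [0.6463, -0.0204, 0.0803]
tool_rot: [-1.975, 2.44, -0.002]
ft_force: [-0.5, -0.1, 1.1]
opening: 0.0003
finger_force: 0.2
```

```bash
python3 -c "
from fit import *
s=r.state();print(J(s['ee_pos']),s['ft_force'])"
```

```text
[ 0.07355173 -0.0861341   0.08029069] [-0.48847144 -0.14428527  1.06626967]
```

{"method": "play_rows", "body": {
  "rot": [
    [0,0,0],
    [0,0,0],
    [0,0,0],
    [0,0,0]
  ],
  "dp": [
    [0.1,0,0.15],
    [0.1,0,0.1],
    [0,0,0.05],
    [0,0,0]
  ],
  "grip": [0,0,0,0]
}}

```text
time: 2.5
ee_pos: [0.6446, -0.0253, 0.0708]
tool_rot: [-1.977, 2.44, -0.001]
ft_force: [0.1, -0.0, -0.3]
opening: 0.0006
finger_force: 0.0
```

{"method": "play_rows", "body": {
  "rot": [
    [0,0,0],
    [0,0,0],
    [0,0,0]
  ],
  "dp": [
    [0,0,0.08],
    [0,0,0.05],
    [0,0,0]
  ],
  "grip": [0,0,0]
}}

```text
time: 2.75
ee_pos: [0.6449, -0.0252, 0.0704]
tool_rot: [-1.979, 2.439, -0.004]
ft_force: [-4.3, 1.0, 13.8]
opening: 0.0004
finger_force: 7.1
```

Run:
```python
from fit import *
print(J(r.state()['ee_pos']))
snap('scene','scene2');snap('side','side2')
a=cv2.imread('pics/scene2.png')[240:390,200:360];b=cv2.imread('pics/side2.png')[170:255,255:385]
a=cv2.resize(a,(408,382),interpolation=2);b=cv2.resize(b,(390,255),interpolation=2)
c=np.zeros((382,798,3),np.uint8);c[:,:408]=a;c[:255,408:]=b;cv2.imwrite('pics/m2.png',c)
```

```text
[ 0.07320921 -0.09107333  0.07039469]
```

View pics/m2.png

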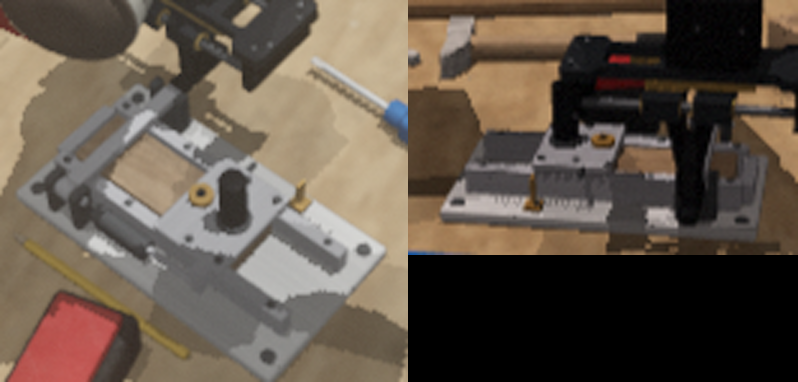

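The bar is hard against its stop: 14 N at tip height 51 mm, which is the bar's top when level, and the picture shows it lying in the fork. I'll lift and go above the post.

{"method": "play_rows", "body": {
  "rot": [
    [0,0,0],
    [0,0,0],
    [0,0,0],
    [0,0,0],
    [0,0,0]
  ],
  "dp": [
    [0,0,-0.5],
    [0,0,-1],
    [0,0,-1],
    [0,0,-0.9],
    [0,0,0]
  ],
  "grip": [0,0,0,100,100]
}}

```text
time: 3.27
ee_pos: [0.648, -0.0249, 0.1762]
tool_rot: [-1.973, 2.431, -0.013]
ft_force: [1.3, 1.1, 1.0]
opening: 0.0078
finger_force: 0.0
```

{"method": "play_rows", "body": {
  "rot": [
    [0,0,0],
    [0,0,0],
    [0,0,0],
    [0,0,0],
    [0,0,0]
  ],
  "dp": [
    [-0.7,0.9,0],
    [-0.7,0.9,0],
    [-0.7,0.9,0],
    [-0.6,0.8,0],
    [-0.3,0.3,0]
  ],
  "grip": [100,100,100,100,100]
}}

```text
time: 3.68
ee_pos: [0.5491, 0.0885, 0.169]
tool_rot: [-1.98, 2.438, 0.001]
ft_force: [-0.0, 0.4, 0.4]
opening: 0.0393
finger_force: 0.0
```

Run:
```python
from fit import *
print(J(r.state()['ee_pos']),r.state()['opening'])
snap('wrist','wrist3');snap('scene','scene3')
for q in [(-.0425,-.001,.1),(-.02,-.055,.042),(-.057,-.06,.042)]:print(proj('wrist3',T(p,q)))
```

```text
[-4.41995655e-02  7.95619072e-05  1.68995319e-01] 0.03926850297825903
[314.99197205 265.32785309]
[284.65734553 166.91005098]
[335.57970753 160.13610303]
```

View pics/wrist3.png

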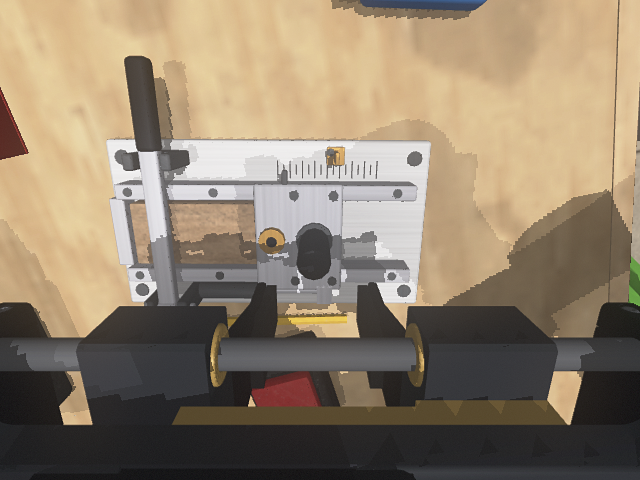

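The bar lies across the jig in its fork. The pointer is near (285,176), the mark near (333,155) and the post top near (314,265), as predicted. I'll enlarge the pointer and mark while descending.

Run:
```python
import cv2
a=cv2.imread('pics/wrist3.png')[135:200,265:355];cv2.imwrite('pics/m3.png',cv2.resize(a,None,fx=8,fy=8,interpolation=2))
```

```text
(no output)
```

View pics/m3.png

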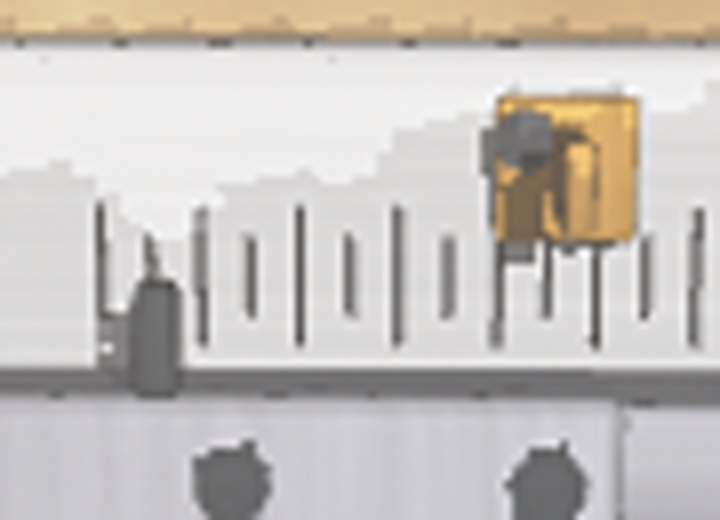

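{"method": "play_rows", "body": {
  "rot": [
    [0,0,0],
    [0,0,0],
    [0,0,0],
    [0,0,0],
    [0,0,0]
  ],
  "dp": [
    [0,0,0],
    [0,0,0],
    [0,0,0],
    [0,0,0],
    [0,0,0]
  ],
  "grip": [100,100,100,100,100]
}}

```text
time: 4.2
ee_pos: [0.5517, 0.0855, 0.1681]
tool_rot: [1.975, -2.443, -0.0]
ft_force: [-1.1, -0.7, -0.6]
opening: 0.0808
finger_force: 0.0
```

{"method": "play_rows", "body": {
  "rot": [
    [0,0,0],
    [0,0,0],
    [0,0,0],
    [0,0,0],
    [0,0,0]
  ],
  "dp": [
    [0,0,0.6],
    [0,0,0.8],
    [0,0,0.8],
    [0,0,0.7],
    [0,0,0]
  ],
  "grip": [100,100,100,100,100]
}}

```text
time: 4.62
ee_pos: [0.5485, 0.0847, 0.077]
tool_rot: [1.969, -2.437, -0.005]
ft_force: [-0.2, -0.7, -0.2]
opening: 0.087
finger_force: 0.0
```

Run:
```python
from fit import *
q=lambda u,v:J(onz('wrist3',265+u/8,135+v/8,.042))
print('ptr',q(155,282),'mark',q(582,185),q(582,145),q(582,235))
print(J(r.state()['ee_pos']))
```

```text
ptr [-0.01974103 -0.0525928   0.042     ] mark [-0.05854143 -0.06143348  0.042     ] [-0.05846483 -0.06496058  0.042     ] [-0.05863805 -0.0569845   0.042     ]
[-0.04397086 -0.00371184  0.07702449]
```

{"method": "play_rows", "body": {
  "rot": [
    [0,0,0],
    [0,0,0],
    [0,0,0],
    [0,0,0],
    [0,0,0]
  ],
  "dp": [
    [0,0,0],
    [0,0,0],
    [0,0,0],
    [0,0,0],
    [0,0,0]
  ],
  "grip": [0,0,0,0,0]
}}

```text
time: 5.03
ee_pos: [0.5519, 0.0865, 0.0826]
tool_rot: [-1.976, 2.44, -0.001]
ft_force: [-0.5, -0.7, -0.4]
opening: 0.0617
finger_force: 0.0
```

{"method": "play_rows", "body": {
  "rot": [
    [0,0,0],
    [0,0,0],
    [0,0,0],
    [0,0,0],
    [0,0,0]
  ],
  "dp": [
    [0,0,0],
    [0,0,0],
    [0,0,0],
    [0,0,0],
    [0,0,0]
  ],
  "grip": [0,0,0,0,0]
}}

```text
time: 5.45
ee_pos: [0.5513, 0.0862, 0.0814]
tool_rot: [-1.977, 2.441, -0.0]
ft_force: [-0.7, -0.0, -0.6]
opening: 0.0283
finger_force: 0.0
```

Pull distance is about 38.8 mm. I finish closing first, then pull.

{"method": "play_rows", "body": {
  "rot": [
    [0,0,0],
    [0,0,0],
    [0,0,0]
  ],
  "dp": [
    [0,0,0],
    [0,0,0],
    [0,0,0]
  ],
  "grip": [0,0,0]
}}

```text
time: 5.7
ee_pos: [0.5508, 0.0863, 0.0812]
tool_rot: [1.976, -2.441, -0.001]
ft_force: [-2.4, -0.1, 1.3]
opening: 0.0212
finger_force: 30.0
```

{"method": "play_rows", "body": {
  "rot": [
    [0,0,0],
    [0,0,0],
    [0,0,0],
    [0,0,0],
    [0,0,0]
  ],
  "dp": [
    [0,0.3,0],
    [0,0.3,0],
    [0,0.3,0],
    [0,0.3,0],
    [0,0.1,0]
  ],
  "grip": [0,0,0,0,0]
}}

```text
time: 6.12
ee_pos: [0.5145, 0.0942, 0.0813]
tool_rot: [-1.976, 2.438, -0.004]
ft_force: [7.7, -4.8, -7.5]
opening: 0.0215
finger_force: 29.9
```

{"method": "play_rows", "body": {
  "rot": [
    [0,0,0],
    [0,0,0],
    [0,0,0]
  ],
  "dp": [
    [0,0,0],
    [0,0,0],
    [0,0,0]
  ],
  "grip": [0,0,0]
}}

```text
time: 6.37
ee_pos: [0.5152, 0.094, 0.0813]
tool_rot: [-1.976, 2.438, -0.004]
ft_force: [7.3, -5.1, -5.3]
opening: 0.0213
finger_force: 29.9
```

Run:
```python
from fit import *
print(J(r.state()['ee_pos']),r.state()['ft_force'],r.state()['finger_force'])
snap('wrist','wrist4');snap('scene','scene4')
print(proj('wrist4',T(p,(-.0585,-.06,.042))),proj('scene4',T(p,(-.0585,-.06,.042))))
a=cv2.imread('pics/wrist4.png');u,v=proj('wrist4',T(p,(-.0585,-.06,.042))).astype(int)
print(u-40,v-35);a=cv2.resize(a[max(v-35,0):v+35,u-40:u+40],(400,350),interpolation=2)
b=cv2.imread('pics/scene4.png');u,v=proj('scene4',T(p,(-.0585,-.06,.042))).astype(int);print(u-40,v-35)
b=cv2.resize(b[v-35:v+35,u-40:u+40],(400,350),interpolation=2)
cv2.imwrite('pics/m4.png',np.hstack([a,b]))
```

```text
[-0.07851348 -0.00155254  0.08130653] [ 7.32523219 -5.11817091 -5.31870097] 29.926779619418085
[278.4171723  179.45416497] [318.08522039 311.08418982]
238 144
278 276
```

View pics/m4.png

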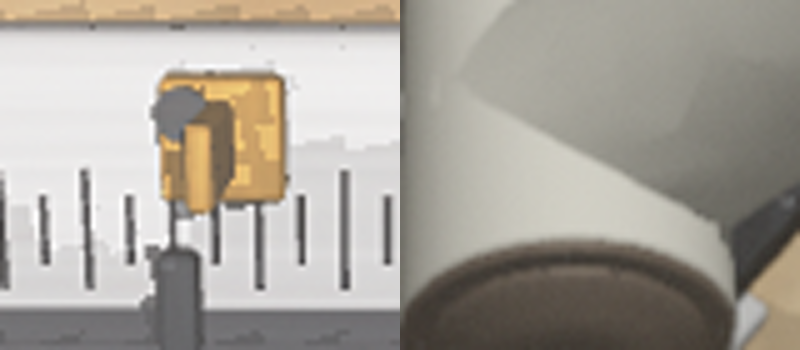

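Run:
```python
from fit import *
q=lambda u,v:J(onz('wrist4',238+u/5,144+v/5,.042))
print('ptr',q(180,252),'mark',q(198,125),q(198,210))
c=ray('wrist4',0,0)[0];print('cam',J(c))
```

```text
ptr [-0.05605318 -0.05248385  0.042     ] mark [-0.0582459 -0.065143   0.042    ] [-0.05799562 -0.05673269  0.042     ]
cam [-0.07822454 -0.08613731  0.22531645]
```

The pointer tip (crop 180,252) is about 2 mm short of the blade top (crop 198), so I add 2 mm.

{"method": "play_rows", "body": {
  "rot": [
    [0,0,0],
    [0,0,0],
    [0,0,0],
    [0,0,0],
    [0,0,0]
  ],
  "dp": [
    [0,0.07,0],
    [0,0,0],
    [0,0,0],
    [0,0,0],
    [0,0,0]
  ],
  "grip": [0,0,0,0,0]
}}

```text
time: 6.88
ee_pos: [0.5133, 0.0944, 0.0813]
tool_rot: [-1.975, 2.438, -0.004]
ft_force: [8.4, -5.5, -4.7]
opening: 0.0212
finger_force: 29.9
```

Run:
```python
from fit import *
s=r.state();print(J(s['ee_pos']),s['ft_force'],s['finger_force'],s['joint_vel'].round(3))
```

```text
[-0.08044056 -0.00154207  0.08129704] [ 8.40645759 -5.493376   -4.67692779] 29.92563923355192 [-0.001 -0.     0.002  0.003 -0.001 -0.002]
```

The carriage moved the last 2 mm and is holding steady with 30 N of grip, so I hand in.

```bash
python3 -c "
from cell import r
print(r.sign_off())"
```

```text
the job is handed in; nothing more can be done
None
```

I closed the keeper bar level in its fork, pulled the carriage until its pointer was within about 1 mm of the brass mark by my measurement, and handed the job in while still gripping the post at 30 N; the sign-off returned no verdict.

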